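Check the height of a chocolate bar with the bridge gauge

ROBOT

A 7-joint arm with a two-finger parallel gripper is mounted at the origin on the work surface. World frame = base frame: x ahead of the robot, y to its left, z up, the work surface at z = 0. Lengths are in m, angles in degrees, forces in N, time in s.
With the tool pointing down it reaches from about 0.425 to 0.875 m from the base axis. Payload 4.7 kg.
Tool frame: the origin (TCP) lies on the centre line of the jaws, within the pads' length; the fingertips stand 19 mm ahead of it and the grasp point (between the pads) is the TCP; z points along the fingers, y is the line along which they close (so a half turn about z gives the same grasp; the last joint's range is limited). The gripper opens to 87 mm and grips with 3 to 60 N. Pads are 19 mm wide; open, the fingers measure 117 mm over their backs; the gripper's body (75 mm by 190 mm) begins 51 mm behind the grasp point.
Start: joints at [-66.285, 18.392, -4.016, 83.108, 1.295, 78.541, -3.26], TCP at [0.253, 0.599, 0.242] pointing down, gripper open.
Joint ranges: [-163.93, 163.93], [-17.29, 119.83], [-79.2, 71.16], [3.27, 140.29], [-89.18, 269.18], [5.43, 117.66], [-154.24, 154.24]. Speed limits (degrees/s): [147.25, 147.25, 180, 180, 180, 180, 180].

INTERFACE

Orientations are given as [roll, pitch, yaw] about the fixed x, y, z axes, in that order (R = Rz(yaw) Ry(pitch) Rx(roll)).
In Python, from cell import env, imaging gives the robot as it stands.
- The arm moves only by the shell command python3 -m crank 'ROWS' [OPENING] [FORCE]. ROWS is JSON, a list of rows, each an object of numbers: "x", "y", "z": the shift along the tool's x, y, z in m; "turn": the turn about the tool's z in rad. In form: [{"x": .., "y": .., "z": .., "turn": ..}, ...]. A call has 1 to 12 rows; each row is the pose to reach, as a shift and turn from the pose commanded when the call began, along the tool's axes at that moment; what a row does not reach only later rows make up. A row lasts 1/8 s, in which the tool goes at most 62.5 mm and 10.7 degrees, less where a joint would pass 70% of its speed; a pose out of reach is approached as far as the arm can. A call with a gripper value outside its range is refused whole. OPENING is the finger opening in m, from 0 to 0.087, set as the call begins (- or left out, the last holds). The fingers move at their own pace and stop on an object; FORCE is the grip in N (left out, the last holds). Time passes only in rows, so rows that repeat a pose let the fingers close. It gives the time, the measured TCP pose, the force, the opening and the grip force at its end, in the units of the state.
- env.get_obs(): the state, without advancing time (a new reading comes with each control period).
- imaging.read_camera(name): name is "scene" or "top" or "wrist"; returns the picture (420x560x3 uint8, red, green, blue); there is no depth.
- imaging.get_calibration(name): a dict with "camera_matrix" (3x3 intrinsics, pixels), "position" and "attitude" of the camera in the world. Camera axes: x right, y up, looking along -z (the intrinsics and any distortion apply to the point x, -y, -z); pixel columns grow to the right and rows downward; lengths in m; the calibration is good to about 2 mm. A picture is of the moment at which its call begins: read the wrist's pose just before it. get_calibration takes no time and is no camera call; for the wrist camera it gives the pose at the moment of the call.
- env.sign_off(): hands the job in; it is judged then, once.
The state is a dict: "time_s": time; "qpos": joint angles; "joint_velocities": joint speeds; "effort": joint torques, N m; "tool_pos": TCP position; "tool_rot": TCP orientation; "force": force on the tool from outside, world axes, zero at the start; "wrist_torque": the same for the moment, N m; "grip_width": finger opening in m; "grasp_force": force on a finger pad.
Only numpy, scipy, OpenCV 4.12 (cv2) and the standard library are available. Lean on these libraries where they do the work, as an engineer would, in place of code of your own. Each camera call takes 0.05 s, during which the arm holds its last target. There are 200 camera calls.

TASK

Take the flat-topped chocolate bar from the baking sheet and set it down on its base in the middle of the marble checking plate. Then take the bridge gauge out of its leaning cradle and lower it upright astride the bar, both legs standing on the marble and the sprung foot resting on the middle of the bar's top, so that it reads the bar's height, and leave it standing there. Set both down gently rather than dropping them, and leave the other bars and the things on the bench where they are.

Things in the scene. Friction and masses are not known exactly. Their poses are not given: they have to be found in the camera images.
- flat_bar: the chocolate bar to be checked: a plain block with a flat top, 110 x 34 x 28 mm (x, y, height). Origin at the centre of its underside, x along its length, z up. The three bars lie side by side on the sheet, 72 mm apart, in any order
- arched_bar: another chocolate bar, rounded (tunnel-shaped) top, 110 x 34 x 34 mm, same axes; stays on the sheet
- ridged_bar: another chocolate bar, roof-shaped top with a ridge along its length, 110 x 34 x 34 mm, same axes; stays on the sheet
- sheet: flat aluminium baking sheet without rim, fixed, 190 x 230 x 6 mm; origin at the centre of its underside, top at z = 6 mm; the bars lie along its x
- plate: marble checking plate, fixed, 200 x 180 x 20 mm (x, y, height); origin at the centre of its underside, top at z = 20 mm
- cradle: steel leaning cradle, fixed, base 170 x 110 mm, origin at the centre of its underside. It holds the gauge leaning 35 degrees from upright, handle towards the cradle's -x. Low cheeks beside the legs (2.5 mm play, reaching 60 mm up along them): the gauge must be drawn out along its own axis
- gauge: bridge gauge, 0.36 kg with its foot, 170 mm tall. Origin: centre of the plane of its leg ends; z up to the handle, y across the legs, dial faces +x. Two legs 60 (x) x 12 (y) x 60 mm tall, 60 mm clear between; cross bar 84 mm (y) at z 56 to 72; housing 30 x 34 mm to z 115; dial 42 mm wide, centre z 92, to 28 mm from the axis; black handle 24 x 24 mm, z 115 to 170
- gauge_grip (a point): point on the gauge's axis in the middle of the handle, at z = 142 mm of the gauge; axes as the gauge
- foot_tip (a point): centre of the underside of the gauge's sprung foot (a disc of 24 mm diameter), level with the leg ends when the joint reads 0; axes as the gauge
- slide_foot (a joint): reading of the gauge in m: how far the sprung foot is pushed up above the plane of the leg ends, 0 to 0.045; light spring (about 1.5 N at 28 mm). With the gauge standing correctly over the bar it reads the bar's height, 0.028
- bowl: white ceramic bowl, 100 mm wide, 50 mm tall, bystander; origin under its centre
- jar: jar, 70 mm wide, 110 mm tall, bystander; origin under its centre
- cup: steel cup, 72 mm wide, 80 mm tall, bystander; origin under its centre
- spatula: spatula lying on the bench at the right, bystander
- brush: brush lying on the bench, bystander
Not all that is in view belongs to the job. What is shaped like the cradle but pink or yellow is not meant.

How it is judged:
By the outcome, as a careful person would: the job done as asked, in the order asked, and still so for the second after the job is handed in, with the robot touching nothing.
It also fails if it takes over 58 s, if anything falls off the work surface, if the arm or the gripper's body presses on something with over 40 N, if the wrist force passes 120 N, or if a joint passes its speed limit or range.

## Working session

There is one attempt and no reset: what is moved stays moved. The work goes in short steps, Python scripts to look and compute and a shell command to move; the robot and the scene stay as the last step left them, time stands still between calls to the robot, and variables do not carry over. Pictures are saved under pics/ and viewed, at most 10 in all, crops included, and the job is handed in when it is done.

```bash
ls; mkdir -p pics; python3 - <<'E'
from cell import env, imaging
import cv2,numpy as np
for n in("scene","top"):
    im=imaging.read_camera(n); cv2.imwrite(f"pics/{n}0.png",im[:,:,::-1])
    c=imaging.get_calibration(n); print(n,c)
o=env.get_obs(); print({k:o[k] for k in("time_s","tool_pos","tool_rot","force","grip_width")})
E
```

```text
pics
scene {'camera_matrix': array([[404.58216592,   0.        , 278.32949782],
       [  0.        , 404.58216592, 210.76944158],
       [  0.        ,   0.        ,   1.        ]]), 'position': array([1.51640262, 0.26179685, 0.81296445]), 'attitude': array([ 54.98024885,   1.16964487, 103.55498269])}
top {'camera_matrix': array([[425.33944716,   0.        , 286.38995783],
       [  0.        , 425.33944716, 205.34693741],
       [  0.        ,   0.        ,   1.        ]]), 'position': array([0.29241475, 0.01148004, 1.43431923]), 'attitude': array([ 9.92649429e+00, -1.10369528e-02, -9.13408766e+01])}
{'time_s': 0.1, 'tool_pos': array([0.25287106, 0.59831907, 0.24059238]), 'tool_rot': array([-1.79905468e+02,  5.98296279e-03,  1.57093448e+02]), 'force': array([ 0.73372978,  0.20242087, -0.33092007]), 'grip_width': 0.08691455314500629}
```

View pics/scene0.png

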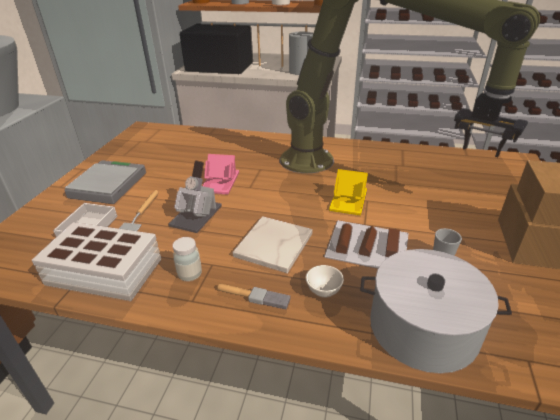

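View pics/top0.png

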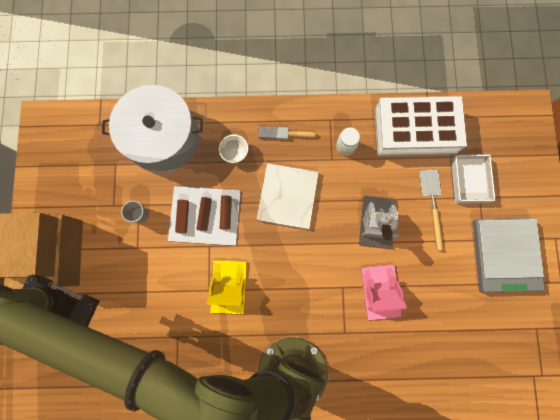

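The scene view shows the sheet with three bars around (368,242), the marble plate at (273,243) and the gauge in its grey cradle at (195,205). In the top view the bars are at about (182,216), (204,213) and (226,212), the plate at (288,196) and the cradle at (380,222).

```bash
cat > h.py <<'E'
from cell import env, imaging
import cv2,numpy as np
from scipy.spatial.transform import Rotation as R
def rot(a): return R.from_euler('xyz',a,degrees=True).as_matrix()
def ray(c,uv):
    uv=np.atleast_2d(uv).astype(float); K=c["camera_matrix"]
    d=np.c_[(uv[:,0]-K[0,2])/K[0,0],-(uv[:,1]-K[1,2])/K[1,1],-np.ones(len(uv))]
    return c["position"],d@rot(c["attitude"]).T
def onz(c,uv,z):
    p,d=ray(c,uv); return p+d*((z-p[2])/d[:,2])[:,None]
def proj(c,P):
    q=(np.atleast_2d(P)-c["position"])@rot(c["attitude"]); K=c["camera_matrix"]
    return np.c_[K[0,2]-K[0,0]*q[:,0]/q[:,2],K[1,2]+K[1,1]*q[:,1]/q[:,2]]
def snap(n,f=None):
    c=imaging.get_calibration(n); im=imaging.read_camera(n)[:,:,::-1].copy()
    if f: cv2.imwrite(f"pics/{f}.png",im)
    return c,im
def blobs(m,amin=60):
    m=m.astype(np.uint8)*255
    cs,_=cv2.findContours(m,cv2.RETR_EXTERNAL,cv2.CHAIN_APPROX_NONE)
    return [k for k in cs if cv2.contourArea(k)>amin]
E
python3 - <<'E'
from h import *
c=imaging.get_calibration("top"); im=cv2.imread("pics/top0.png"); s=cv2.imread("pics/scene0.png")
hsv=cv2.cvtColor(im,cv2.COLOR_BGR2HSV)
def rep(name,m,box,z,amin):
    x0,x1,y0,y1=box; k=np.zeros(m.shape,bool); k[y0:y1,x0:x1]=m[y0:y1,x0:x1]
    for b in blobs(k,amin):
        P=onz(c,b.reshape(-1,2),z)[:,:2]
        r=cv2.minAreaRect((P*1000).astype(np.float32)); print(name,np.round(r[0],1),np.round(r[1],1),round(r[2],1))
v=im.max(2); sat=hsv[...,1]
rep("bar",v<110,(172,236,190,240),.034,100)
rep("sheet",((sat<60)&(v>120))|(v<110),(160,245,180,250),.006,1000)
rep("plate",(sat<75)&(v>150),(250,325,158,235),.02,1000)
rep("cradle",(sat<90),(352,405,190,255),.0,500)
a=cv2.resize(im[175:260,155:255],None,fx=4,fy=4,interpolation=2)
b=cv2.resize(s[215:270,325:415],None,fx=4,fy=4,interpolation=2)
d=cv2.resize(im[185:260,350:410],None,fx=4,fy=4,interpolation=2)
e=cv2.resize(s[155:235,160:230],None,fx=4,fy=4,interpolation=2)
o=np.zeros((600,790,3),np.uint8)
o[:220,:360]=b;o[230:570,:400]=a;o[:300,410:650]=d;o[302-22:600,410:690]=e
cv2.imwrite("pics/crop.png",o)
E
```

```text
bar [514.8 275.5] [ 24.8 108.6] 81.7
bar [519.7 202.7] [ 22.1 108.6] 86.5
sheet [515.3 283.4] [231.7 188.9] 84.7
plate [573.8   1.1] [178.4 199.1] 78.9
cradle [ 479.1 -311.7] [127.4 168.4] 82.2
```

View pics/crop.png

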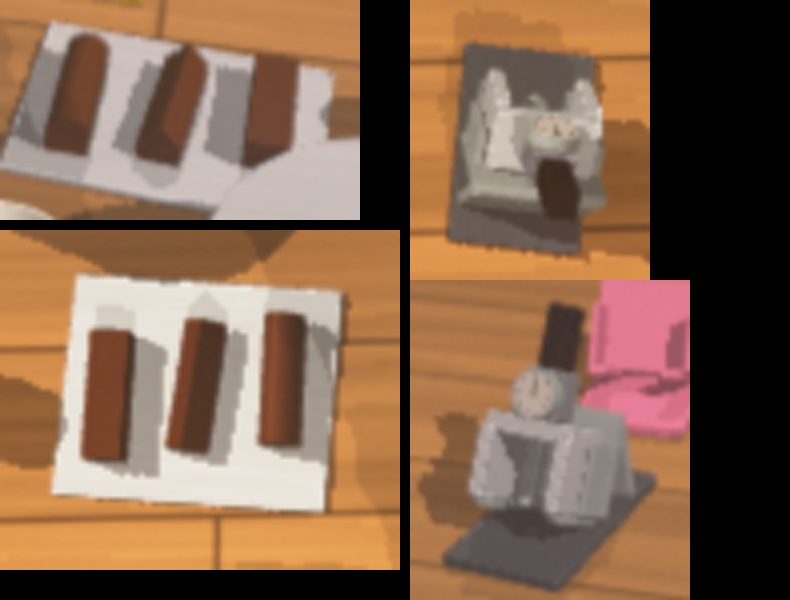

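In the crop the flat-topped bar is the right-hand one in the scene view, which is the leftmost in the top view at about (182,216). The gauge handle leans towards the robot and its dial faces away. I'll measure the flat bar and the cup beside it, then plan the approach.

```bash
cat >> h.py <<'E'
def rel(xyz,yaw):
    "shift in tool axes and turn (rad, tool z) from the present pose"
    o=env.get_obs(); T=rot(o["tool_rot"]); d=T.T@(np.array(xyz)-o["tool_pos"])
    # tool down: turn about tool z = -(yaw change)
    t=-((yaw-o["tool_rot"][2]+90)%180-90)
    print("shift",np.round(d,4),"turn",round(np.radians(t),4),"pos",np.round(o["tool_pos"],4),"rot",np.round(o["tool_rot"],2),"t",round(o["time_s"],2))
def rect(c,m,z,amin=100):
    for b in blobs(m,amin):
        P=onz(c,b.reshape(-1,2),z)[:,:2]
        r=cv2.minAreaRect((P*1000).astype(np.float32)); print(np.round(r[0],1),np.round(r[1],1),round(r[2],1), "px",np.round(b.reshape(-1,2).mean(0)))
E
python3 - <<'E'
from h import *
c=imaging.get_calibration("top"); im=cv2.imread("pics/top0.png")
hsv=cv2.cvtColor(im,cv2.COLOR_BGR2HSV); m=np.zeros(im.shape[:2],bool)
m[194:238,173:236]=(hsv[...,1]>110)[194:238,173:236]
rect(c,m,.034)
print("cup",onz(c,[(132,211),(121,211),(144,211)],.08))
print("pot",onz(c,[(150,125),(196,125)],.12))
rel([.51,.345,.24],175)
E
```

```text
[511.6 355.6] [ 34.7 105.1] 86.9 px [181. 216.]
[516.4 282.2] [ 31.9 105.7] 81.8 px [203. 214.]
[520.1 210.9] [ 31.3 108.1] 87.6 px [225. 212.]
cup [[0.52248762 0.50383949 0.08      ]
 [0.52331652 0.53929938 0.08      ]
 [0.52158334 0.46515556 0.08      ]]
pot [[0.7972347  0.44198748 0.12      ]
 [0.79375368 0.29280821 0.12      ]]
shift [-0.3355 -0.1333  0.0008] turn -0.3125 pos [0.2529 0.5983 0.2406] rot [-1.7991e+02  1.0000e-02  1.5709e+02] t 0.1
```

```bash
python3 -m crank '[{"x":-0.04,"y":-0.017,"turn":-0.05},{"x":-0.09,"y":-0.038,"turn":-0.1},{"x":-0.14,"y":-0.057,"turn":-0.15},{"x":-0.19,"y":-0.077,"turn":-0.2},{"x":-0.24,"y":-0.096,"turn":-0.25},{"x":-0.29,"y":-0.116,"turn":-0.3},{"x":-0.32,"y":-0.127,"turn":-0.33},{"x":-0.335,"y":-0.133,"turn":-0.345},{"x":-0.335,"y":-0.133,"turn":-0.345},{"x":-0.335,"y":-0.133,"turn":-0.345}]' 0.06
python3 - <<'E'
from h import *
c,im=snap("wrist","w1"); print(c)
E
```

```text
{'camera_matrix': array([[339.85047304,   0.        , 282.14785804],
       [  0.        , 339.85047304, 211.9576258 ],
       [  0.        ,   0.        ,   1.        ]]), 'position': array([0.1796905 , 0.62969976, 0.38344163]), 'attitude': array([-1.66427079e+01,  3.90368813e-02,  6.71364552e+01])}invalid input
```

View pics/w1.png

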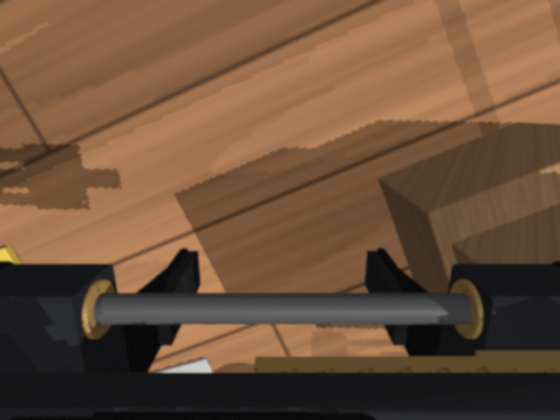

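The move was refused, probably because `z` was missing, so the wrist picture only shows bare bench from the start pose. Again with all four keys.

```bash
python3 -m crank '[{"x":-0.04,"y":-0.017,"z":0,"turn":-0.05},{"x":-0.09,"y":-0.038,"z":0,"turn":-0.1},{"x":-0.14,"y":-0.057,"z":0,"turn":-0.15},{"x":-0.19,"y":-0.077,"z":0,"turn":-0.2},{"x":-0.24,"y":-0.096,"z":0,"turn":-0.25},{"x":-0.29,"y":-0.116,"z":0,"turn":-0.3},{"x":-0.32,"y":-0.127,"z":0,"turn":-0.33},{"x":-0.335,"y":-0.133,"z":0,"turn":-0.345},{"x":-0.335,"y":-0.133,"z":0,"turn":-0.345},{"x":-0.335,"y":-0.133,"z":0,"turn":-0.345}]' 0.06
python3 - <<'E'
from h import *
c,im=snap("wrist","w2"); print(c["position"],c["attitude"]); rel([.5116,.3556,.10],177)
E
```

```text
time_s: 1.4
tool_pos: [0.5089, 0.3469, 0.2414]
tool_rot: [180.0, -0.0, 176.9]
force: [0.5, 0.1, 0.1]
grip_width: 0.0602
grasp_force: 0.0
[0.42961005 0.35154046 0.38429029] [-16.60838177  -0.09024443  86.96961458]
shift [-0.0026  0.0085  0.1414] turn -0.0005 pos [0.5087 0.3471 0.2414] rot [ 1.7998e+02 -4.0000e-02  1.7697e+02] t 1.45
```

View pics/w2.png

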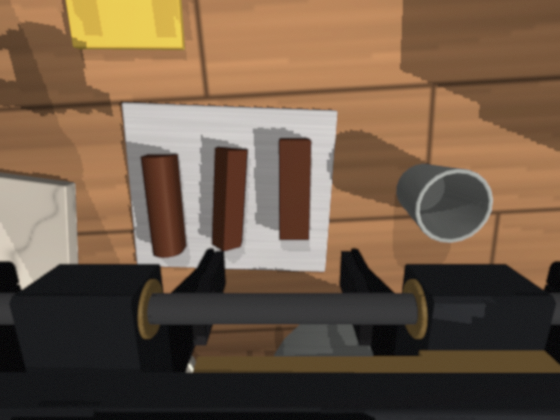

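The wrist picture shows all three bars, with the flat bar at about (295,190) in pixels, the cup at (447,200) and the plate's edge at the left.

```bash
python3 - <<'E'
from h import *
c=imaging.get_calibration("wrist"); im=cv2.imread("pics/w2.png")
hsv=cv2.cvtColor(im,cv2.COLOR_BGR2HSV); m=np.zeros(im.shape[:2],bool)
m[125:250,260:325]=(hsv[...,1]>110)[125:250,260:325]
rect(c,m,.034)
E
```

```text
[511.1 360.9] [ 30.3 106.9] 86.9 px [294. 189.]
```

```bash
python3 -m crank '[{"x":-0.004,"y":0.012,"z":0.04,"turn":0},{"x":-0.004,"y":0.012,"z":0.09,"turn":0},{"x":-0.004,"y":0.012,"z":0.14,"turn":0},{"x":-0.004,"y":0.012,"z":0.18,"turn":0},{"x":-0.004,"y":0.012,"z":0.2,"turn":0},{"x":-0.004,"y":0.012,"z":0.208,"turn":0},{"x":-0.004,"y":0.012,"z":0.208,"turn":0}]' 0.06
python3 -m crank '[{"x":0,"y":0,"z":0,"turn":0},{"x":0,"y":0,"z":0,"turn":0},{"x":0,"y":0,"z":0,"turn":0},{"x":0,"y":0,"z":0,"turn":0},{"x":0,"y":0,"z":0,"turn":0}]' 0.0 15
```

```text
time_s: 2.33
tool_pos: [0.5149, 0.3583, 0.0344]
tool_rot: [179.9, 0.1, 176.9]
force: [0.4, 0.6, 0.8]
grip_width: 0.0598
grasp_force: 0.0
time_s: 2.95
tool_pos: [0.5149, 0.3581, 0.0343]
tool_rot: [179.9, 0.1, 176.9]
force: [-1.3, 0.3, 3.5]
grip_width: 0.034
grasp_force: 15.0
```

```bash
python3 -m crank '[{"x":0,"y":0,"z":-0.01,"turn":0},{"x":0,"y":0,"z":-0.03,"turn":0},{"x":0,"y":0,"z":-0.07,"turn":0},{"x":0,"y":0,"z":-0.1,"turn":0},{"x":0,"y":0,"z":-0.11,"turn":0},{"x":0,"y":0,"z":-0.11,"turn":0}]' 0.0 15
python3 - <<'E'
from h import *
rel([.574,.001,.145],168.9)
E
```

```text
time_s: 3.7
tool_pos: [0.5147, 0.3577, 0.1443]
tool_rot: [180.0, 0.1, 176.9]
force: [0.7, 0.4, -2.1]
grip_width: 0.0341
grasp_force: 15.0
shift [-0.0787 -0.3529 -0.0009] turn 0.1389 pos [0.5147 0.3577 0.1443] rot [1.7995e+02 6.0000e-02 1.7686e+02] t 3.7
```

```bash
python3 -m crank '[{"x":-0.006,"y":-0.03,"z":0,"turn":0.02},{"x":-0.016,"y":-0.075,"z":0,"turn":0.04},{"x":-0.028,"y":-0.125,"z":0,"turn":0.06},{"x":-0.04,"y":-0.175,"z":0,"turn":0.08},{"x":-0.05,"y":-0.225,"z":0,"turn":0.1},{"x":-0.061,"y":-0.275,"z":0,"turn":0.12},{"x":-0.071,"y":-0.32,"z":0,"turn":0.139},{"x":-0.077,"y":-0.345,"z":0,"turn":0.139},{"x":-0.079,"y":-0.353,"z":0,"turn":0.139},{"x":-0.079,"y":-0.353,"z":0,"turn":0.139},{"x":-0.079,"y":-0.353,"z":0,"turn":0.139}]' 0.0 15
python3 - <<'E'
from h import *
c,im=snap("wrist","w3"); t,it=snap("top","t3"); s,js=snap("scene","s3")
print(c["position"],c["attitude"])
o=np.zeros((600,760,3),np.uint8)
o[:300,:400]=cv2.resize(im,(400,300)); 
o[300:600,:400]=cv2.resize(it[150:240,245:365],(400,300)); o[:300,410:760]=cv2.resize(js[175:285,200:328],(350,300))
cv2.imwrite("pics/c3.png",o); rel([.574,.001,.054],168.9)
E
```

```text
time_s: 5.08
tool_pos: [0.5736, 0.0026, 0.1431]
tool_rot: [180.0, -0.1, 169.0]
force: [-0.3, 1.3, -0.6]
grip_width: 0.0337
grasp_force: 15.0
[0.49572951 0.01797795 0.28609326] [-16.59409615  -0.10030899  79.06626532]
shift [-0.0003 -0.0013  0.0895] turn 0.0022 pos [0.5739 0.0023 0.1435] rot [ 1.7998e+02 -1.0000e-02  1.6902e+02] t 5.22
```

View pics/c3.png

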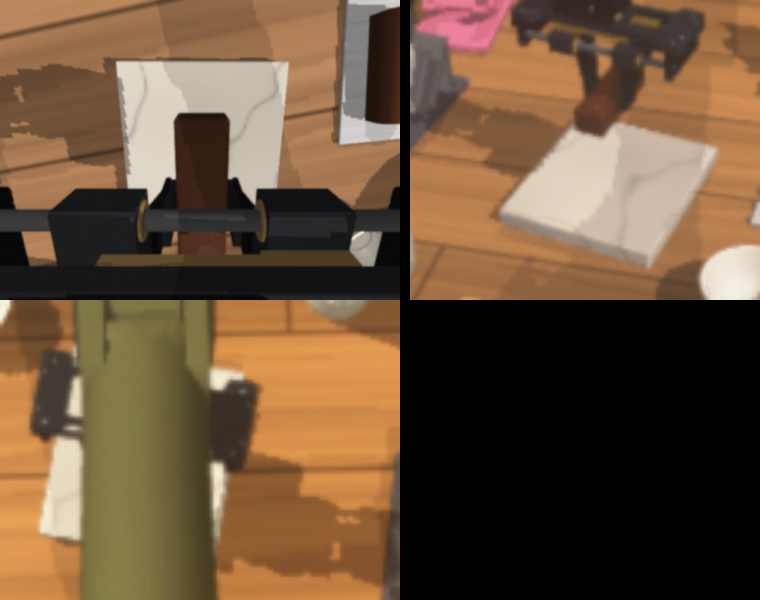

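The bar hangs level and lines up with the plate. In full-picture pixels its -x end edge runs from about (246,161) to (320,161), and the plate's -x corners are at (164,87) and (403,87). I'll check both offsets.

```bash
python3 - <<'E'
from h import *
c=imaging.get_calibration("wrist")
u=np.array([np.cos(np.radians(-11.1)),np.sin(np.radians(-11.1))]);v=np.array([-u[1],u[0]])
e=onz(c,[(246,161),(318,161)],.143)[:,:2]; p=onz(c,[(164,87),(403,87)],.02)[:,:2]
t=env.get_obs()["tool_pos"][:2]
print("bar end",e,"centre rel tool",(e.mean(0)+.055*u-t)@np.c_[u,v],np.linalg.norm(e[0]-e[1]))
print("plate corners",p,"centre",p.mean(0)+.1*u,np.linalg.norm(p[0]-p[1]), "yaw",np.degrees(np.arctan2(*(p[1]-p[0])[::-1]))-90)
E
```

```text
bar end [[ 0.51312398 -0.00093524]
 [ 0.51888768  0.02885604]] centre rel tool [-0.00409041  0.000319  ] 0.030343705155397308
plate corners [[ 0.46325911 -0.06424645]
 [ 0.4966671   0.10872036]] centre [0.57809237 0.00298476] 0.17616358522935466 yaw -10.931882230626684
```

```bash
python3 -m crank '[{"x":-0.003,"y":0,"z":0.02,"turn":0},{"x":-0.006,"y":0,"z":0.05,"turn":0},{"x":-0.006,"y":0,"z":0.075,"turn":0},{"x":-0.006,"y":0,"z":0.087,"turn":0},{"x":-0.006,"y":0,"z":0.091,"turn":0},{"x":-0.006,"y":0,"z":0.093,"turn":0},{"x":-0.006,"y":0,"z":0.094,"turn":0},{"x":-0.006,"y":0,"z":0.095,"turn":0},{"x":-0.006,"y":0,"z":0.095,"turn":0}]' 0.0 15
```

```text
time_s: 6.35
tool_pos: [0.5801, -0.0003, 0.0489]
tool_rot: [180.0, 0.0, 168.9]
force: [0.9, 0.2, -1.3]
grip_width: 0.0339
grasp_force: 15.0
```

```bash
python3 -m crank '[{"x":0,"y":0,"z":0.0005,"turn":0},{"x":0,"y":0,"z":0.001,"turn":0},{"x":0,"y":0,"z":0.0013,"turn":0},{"x":0,"y":0,"z":0.0013,"turn":0}]' 0.0 8
python3 -m crank '[{"x":0,"y":0,"z":0,"turn":0},{"x":0,"y":0,"z":0,"turn":0},{"x":0,"y":0,"z":0,"turn":0}]' 0.044 8
```

```text
time_s: 6.85
tool_pos: [0.5801, -0.0003, 0.0483]
tool_rot: [180.0, 0.0, 168.9]
force: [-2.2, 0.2, 5.7]
grip_width: 0.034
grasp_force: 8.0
time_s: 7.22
tool_pos: [0.5799, -0.0003, 0.0471]
tool_rot: [180.0, -0.0, 168.9]
force: [1.5, 1.1, 0.4]
grip_width: 0.0435
grasp_force: 0.0
```

```bash
python3 -m crank '[{"x":0,"y":0,"z":-0.02,"turn":0},{"x":0,"y":0,"z":-0.06,"turn":0},{"x":0,"y":0,"z":-0.11,"turn":0},{"x":0,"y":0,"z":-0.16,"turn":0},{"x":0,"y":0,"z":-0.21,"turn":0},{"x":0,"y":0,"z":-0.25,"turn":0},{"x":0,"y":0,"z":-0.27,"turn":0}]' 0.05
python3 - <<'E'
from h import *
ct=imaging.get_calibration("top");cs=imaging.get_calibration("scene")
def dark(f,box,th):
    im=cv2.imread(f"pics/{f}.png"); x0,x1,y0,y1=box; m=np.zeros(im.shape[:2],bool); m[y0:y1,x0:x1]=(im.max(2)<th)[y0:y1,x0:x1]
    for b in blobs(m,30):
        r=cv2.minAreaRect(b); M=cv2.moments(b); print(f,r); yield M["m10"]/M["m00"],M["m01"]/M["m00"]
a=list(dark("top0",(378,400,220,245),60));b=list(dark("scene0",(188,210,158,182),60))
p,d=ray(ct,a[0]);q,e=ray(cs,b[0]);d,e=d[0],e[0]
s=np.linalg.lstsq(np.c_[d,-e],q-p,rcond=None)[0]; print(p+s[0]*d,q+s[1]*e)
h=(p+s[0]*d+q+s[1]*e)/2; print("handle",h); rel([h[0]+.02,h[1],.30],172)
E
```

```text
time_s: 8.1
tool_pos: [0.5807, -0.0005, 0.3201]
tool_rot: [179.9, 0.2, 168.9]
force: [0.6, 0.7, 0.2]
grip_width: 0.0498
grasp_force: 0.0Traceback (most recent call last):
  File "<stdin>", line 8, in <module>
IndexError: list index out of range
```

```bash
python3 - <<'E'
from h import *
ct=imaging.get_calibration("top");cs=imaging.get_calibration("scene")
def dark(f,box,th):
    im=cv2.imread(f"pics/{f}.png"); x0,x1,y0,y1=box; m=np.zeros(im.shape[:2],bool); m[y0:y1,x0:x1]=(im.max(2)<th)[y0:y1,x0:x1]
    k=max(blobs(m,10),key=cv2.contourArea); r=cv2.minAreaRect(k); print(f,r,im[y0:y1,x0:x1].max(2).min()); return r[0]
a=dark("top0",(381,396,223,242),75);b=dark("scene0",(188,207,158,180),75)
p,d=ray(ct,a);q,e=ray(cs,b);d,e=d[0],e[0]
s=np.linalg.lstsq(np.c_[d,-e],q-p,rcond=None)[0]; print(p+s[0]*d,q+s[1]*e)
h=(p+s[0]*d+q+s[1]*e)/2; print("handle",h); rel([h[0]+.02,h[1],.30],172)
E
```

```text
top0 ((386.5, 232.0), (14.0, 9.0), 90.0) 61
scene0 ((197.50401306152344, 169.22801208496094), (7.513189315795898, 14.758050918579102), 10.30484676361084) 62
[ 0.42740486 -0.29426159  0.15554325] [ 0.42699896 -0.2930786   0.15521757]
handle [ 0.42720191 -0.29367009  0.15538041]
shift [ 0.0746 -0.3135  0.0195] turn -0.0543 pos [ 5.807e-01 -5.000e-04  3.201e-01] rot [179.93   0.22 168.89] t 8.1
```

```bash
python3 -m crank '[{"x":0.008,"y":-0.03,"z":0,"turn":-0.01},{"x":0.02,"y":-0.08,"z":0,"turn":-0.02},{"x":0.032,"y":-0.13,"z":0,"turn":-0.03},{"x":0.044,"y":-0.18,"z":0,"turn":-0.04},{"x":0.056,"y":-0.23,"z":0,"turn":-0.05},{"x":0.068,"y":-0.28,"z":0,"turn":-0.054},{"x":0.074,"y":-0.305,"z":0,"turn":-0.054},{"x":0.075,"y":-0.313,"z":0,"turn":-0.054},{"x":0.075,"y":-0.313,"z":0,"turn":-0.054},{"x":0.075,"y":-0.313,"z":0,"turn":-0.054}]' 0.05
python3 - <<'E'
from h import *
c,im=snap("wrist","w4"); print(c["position"],c["attitude"])
E
```

```text
time_s: 9.35
tool_pos: [0.4471, -0.2913, 0.317]
tool_rot: [180.0, -0.0, 172.2]
force: [-0.1, -0.3, -0.6]
grip_width: 0.0498
grasp_force: 0.0
[ 0.36835975 -0.28021118  0.45992377] [-16.64388691  -0.10251312  82.1924268 ]
```

View pics/w4.png

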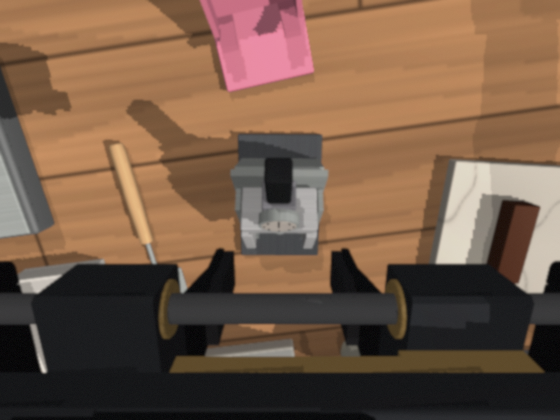

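The wrist view has the cradle at (280,194), square with the tool. The black handle runs from about (278,158) at its top back edge to (278,200) at its foot. I'll work out the grip point from those edges.

```bash
python3 - <<'E'
from h import *
cw=imaging.get_calibration("wrist");ct=imaging.get_calibration("top")
im=cv2.imread("pics/w4.png"); m=np.zeros(im.shape[:2],bool); m[150:210,255:305]=(im.max(2)<50)[150:210,255:305]
for k in blobs(m,100): print("w4 handle box",cv2.boundingRect(k),cv2.minAreaRect(k))
print("column 278:",im[150:212,278].max(1))
yaw=np.radians(-7.8);u=np.array([np.cos(yaw),np.sin(yaw),0]);s,c=np.sin(np.radians(35)),np.cos(np.radians(35))
ez=-s*u+[0,0,c]; ex=c*u+[0,0,s]; ey=np.array([-u[1],u[0],0])
print("base corners z=.006",np.round(onz(cw,[(239,134),(321,133),(319,254),(241,253)],.006),4))
# each row edge: ray from camera passes through G+v ; solve for G by least squares over rays
A=[];B=[]
def add(cam,uv,vx,vz,axis):
    p,d=ray(cam,uv); d=d[0]; v=ex*vx+ez*(vz-.142)
    n=np.cross(d,ey) if axis=="x" else np.cross(d,ez)
    n/=np.linalg.norm(n); A.append(n);B.append(n@(p-v))
np.save("frame.npy",[ex,ey,ez])
add(cw,(278.5,158),-.012,.170,"x");add(cw,(278.5,201),.012,.115,"x");add(cw,(278.5,166),0,.17,"y")
p=np.array([.4272,-.2937,.1554])  # triangulated centre of visible handle surface ~ 8 mm in front of axis
for n in np.eye(3): A.append(n);B.append(n@(p-ex*.008))
G=np.linalg.lstsq(np.array(A[:3]),np.array(B[:3]),rcond=None)[0];print("wrist only",G)
G=np.linalg.lstsq(np.array(A),np.array(B),rcond=None)[0];print("all",G); rel(G,172.2)
E
```

```text
w4 handle box (264, 157, 28, 46) ((277.5, 179.5), (45.0, 27.0), 90.0)
column 278: [ 54  57  56  55  55  53  52  42  31  28  26  26  28  27  24  26  28  28
  26  28  30  28  29  27  28  28  29  29  29  28  30  30  29  25  23  23
  24  22  22  22  22  21  23  23  23  22  21  22  24  21  21  25  35  57
  81  97 108 115 115 115 118 125]
base corners z=.006 [[ 0.39   -0.3393  0.006 ]
 [ 0.4033 -0.2332  0.006 ]
 [ 0.5731 -0.2537  0.006 ]
 [ 0.5561 -0.3653  0.006 ]]
wrist only [ 0.43724687 -0.29264702  0.11440941]
all [ 0.42674856 -0.29229098  0.15166432]
shift [ 0.0199 -0.0036  0.1654] turn -0.0008 pos [ 0.447  -0.2915  0.3171] rot [ 1.7997e+02 -1.0000e-02  1.7215e+02] t 9.4
```

```bash
python3 -m crank '[{"x":0.012,"y":-0.001,"z":0.02,"turn":0},{"x":0.021,"y":-0.002,"z":0.06,"turn":0},{"x":0.021,"y":-0.002,"z":0.1,"turn":0},{"x":0.021,"y":-0.002,"z":0.13,"turn":0},{"x":0.021,"y":-0.002,"z":0.15,"turn":0},{"x":0.021,"y":-0.002,"z":0.161,"turn":0},{"x":0.021,"y":-0.002,"z":0.163,"turn":0},{"x":0.021,"y":-0.002,"z":0.163,"turn":0},{"x":0.021,"y":-0.002,"z":0.163,"turn":0}]' 0.05
python3 - <<'E'
from h import *
c,im=snap("wrist","w5"); s,js=snap("scene","s5")
o=np.zeros((420,780,3),np.uint8); o[:300,:400]=cv2.resize(im,(400,300)); o[:420,410:770]=cv2.resize(js[140:245,150:240],(360,420),interpolation=2)
cv2.imwrite("pics/c5.png",o)
E
```

```text
time_s: 10.52
tool_pos: [0.4256, -0.2924, 0.1551]
tool_rot: [-180.0, 0.1, 172.0]
force: [-0.5, -0.2, 0.4]
grip_width: 0.0502
grasp_force: 0.0
```

View pics/c5.png

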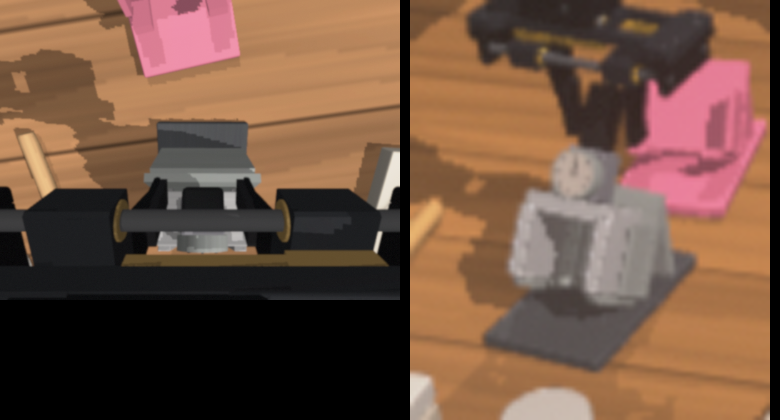

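The handle stands centred between the fingers, at crop (203,200), and the fingertips are clear of the housing. Close.

```bash
python3 -m crank '[{"x":0,"y":0,"z":0,"turn":0},{"x":0,"y":0,"z":0,"turn":0},{"x":0,"y":0,"z":0,"turn":0},{"x":0,"y":0,"z":0,"turn":0},{"x":0,"y":0,"z":0,"turn":0}]' 0 40
```

```text
time_s: 11.25
tool_pos: [0.425, -0.2919, 0.1543]
tool_rot: [180.0, -0.0, 172.0]
force: [-0.0, 0.4, 0.3]
grip_width: 0.0239
grasp_force: 40.0
```

```bash
python3 -m crank '[{"x":0.0029,"y":0,"z":-0.0041,"turn":0},{"x":0.0086,"y":0,"z":-0.0123,"turn":0},{"x":0.0143,"y":0,"z":-0.0205,"turn":0},{"x":0.0201,"y":0,"z":-0.0287,"turn":0},{"x":0.0258,"y":0,"z":-0.0369,"turn":0},{"x":0.0315,"y":0,"z":-0.0451,"turn":0},{"x":0.0373,"y":0,"z":-0.0532,"turn":0},{"x":0.043,"y":0,"z":-0.0614,"turn":0},{"x":0.0488,"y":0,"z":-0.0696,"turn":0},{"x":0.0545,"y":0,"z":-0.0778,"turn":0},{"x":0.0574,"y":0,"z":-0.0819,"turn":0},{"x":0.0574,"y":0,"z":-0.0819,"turn":0}]' 0 40
python3 - <<'E'
from h import *
o=env.get_obs(); print(o["force"],o["wrist_torque"],o["grip_width"])
c,im=snap("wrist","w6"); s,js=snap("scene","s6"); 
o=np.zeros((420,780,3),np.uint8); o[:300,:400]=cv2.resize(im,(400,300)); o[:420,410:770]=cv2.resize(js[120:225,150:240],(360,420),interpolation=2)
cv2.imwrite("pics/c6.png",o)
E
```

```text
time_s: 12.75
tool_pos: [0.3677, -0.2841, 0.2362]
tool_rot: [180.0, -0.0, 172.0]
force: [0.7, -0.0, -4.5]
grip_width: 0.0237
grasp_force: 40.0
[ 0.70310728 -0.00764155 -4.48001434] [0.13729168 0.19419605 0.0056113 ] 0.023740884545338937
```

View pics/c6.png

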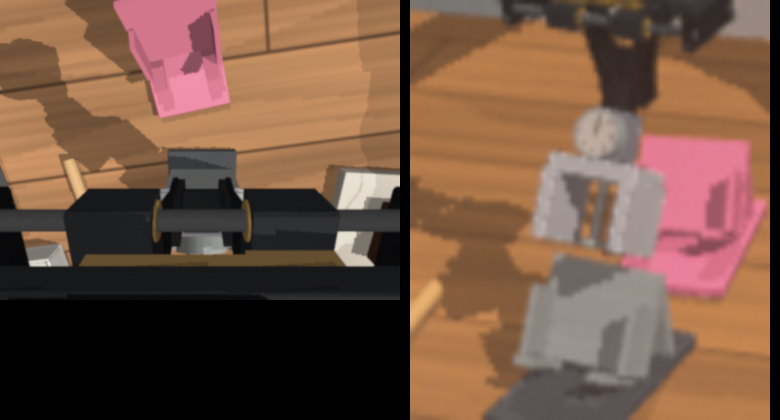

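The gauge is out of the cradle, still held leaning, with its legs at crop (600,200) clear above the cradle. I'll take it to free bench between cradle and plate, where a softer grip can let it swing upright.

```bash
python3 -m crank '[{"x":0.012,"y":0,"z":-0.015,"turn":0},{"x":0.02,"y":0.01,"z":-0.04,"turn":0},{"x":0.015,"y":0.025,"z":-0.065,"turn":0},{"x":0.0,"y":0.045,"z":-0.08,"turn":0},{"x":-0.03,"y":0.07,"z":-0.08,"turn":0},{"x":-0.06,"y":0.095,"z":-0.08,"turn":0},{"x":-0.09,"y":0.115,"z":-0.08,"turn":0},{"x":-0.105,"y":0.128,"z":-0.08,"turn":0},{"x":-0.113,"y":0.134,"z":-0.08,"turn":0},{"x":-0.115,"y":0.134,"z":-0.08,"turn":0},{"x":-0.115,"y":0.134,"z":-0.08,"turn":0}]' 0 40
python3 - <<'E'
from h import *
rel([.5,-.168,.165],172)
E
```

```text
time_s: 14.22
tool_pos: [0.4999, -0.1686, 0.3163]
tool_rot: [-180.0, -0.0, 171.9]
force: [-0.2, 0.9, -3.6]
grip_width: 0.0239
grasp_force: 40.0
shift [-0.      0.0006  0.1513] turn -0.002 pos [ 0.4999 -0.1686  0.3163] rot [-1.7999e+02 -1.0000e-02  1.7188e+02] t 14.22
```

```bash
python3 -m crank '[{"x":0,"y":0,"z":0.02,"turn":0},{"x":0,"y":0,"z":0.05,"turn":0},{"x":0,"y":0,"z":0.08,"turn":0},{"x":0,"y":0,"z":0.11,"turn":0},{"x":0,"y":0,"z":0.135,"turn":0},{"x":0,"y":0,"z":0.148,"turn":0},{"x":0,"y":0,"z":0.151,"turn":0},{"x":0,"y":0,"z":0.151,"turn":0}]' 0 40
python3 -m crank '[{"x":0,"y":0,"z":0,"turn":0},{"x":0,"y":0,"z":0,"turn":0},{"x":0,"y":0,"z":0,"turn":0},{"x":0,"y":0,"z":0,"turn":0}]' 0 12
python3 - <<'E'
from h import *
print(env.get_obs()["wrist_torque"])
E
python3 -m crank '[{"x":0,"y":0,"z":0,"turn":0},{"x":0,"y":0,"z":0,"turn":0},{"x":0,"y":0,"z":0,"turn":0},{"x":0,"y":0,"z":0,"turn":0},{"x":0,"y":0,"z":0,"turn":0},{"x":0,"y":0,"z":0,"turn":0}]' 0 7
python3 - <<'E'
from h import *
print(env.get_obs()["wrist_torque"])
s,js=snap("scene","s7");c,im=snap("wrist","w7")
o=np.zeros((420,780,3),np.uint8); o[:300,:400]=cv2.resize(im,(400,300)); o[:420,410:770]=cv2.resize(js[160:265,180:270],(360,420),interpolation=2)
cv2.imwrite("pics/c7.png",o)
E
```

```text
time_s: 15.22
tool_pos: [0.5012, -0.1678, 0.1661]
tool_rot: [180.0, 0.1, 172.0]
force: [0.2, 0.0, -4.4]
grip_width: 0.0237
grasp_force: 40.0
time_s: 15.72
tool_pos: [0.5008, -0.1674, 0.1653]
tool_rot: [180.0, 0.0, 172.0]
force: [-0.3, 0.1, -3.6]
grip_width: 0.0241
grasp_force: 12.0
[ 0.02313865  0.25993571 -0.03812455]
time_s: 16.48
tool_pos: [0.5008, -0.1674, 0.1652]
tool_rot: [180.0, 0.0, 172.0]
force: [-0.3, -0.4, -4.0]
grip_width: 0.024
grasp_force: 7.0
[ 0.03004373  0.06957547 -0.0073905 ]
```

View pics/c7.png

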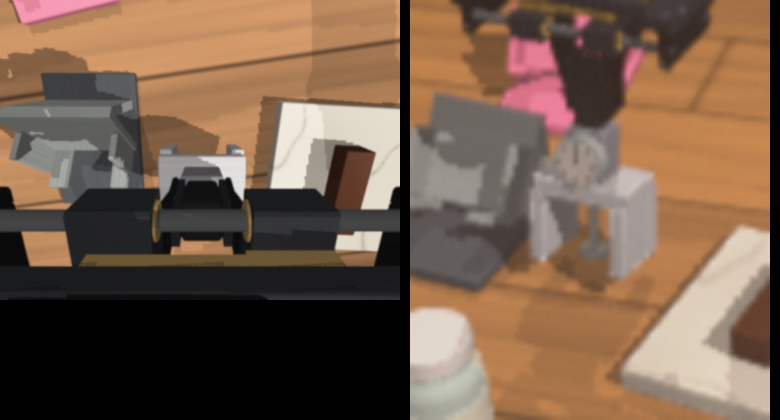

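The gauge has swung close to upright, with its legs hanging at crop (595,230) just above the bench. I'll touch it lightly on the bench to level it fully and find the grip height.

```bash
python3 -m crank '[{"x":0,"y":0,"z":0.004,"turn":0},{"x":0,"y":0,"z":0.008,"turn":0},{"x":0,"y":0,"z":0.011,"turn":0},{"x":0,"y":0,"z":0.013,"turn":0},{"x":0,"y":0,"z":0.015,"turn":0},{"x":0,"y":0,"z":0.015,"turn":0}]' 0 7
python3 -m crank '[{"x":0,"y":0,"z":0.001,"turn":0},{"x":0,"y":0,"z":0.002,"turn":0},{"x":0,"y":0,"z":0.003,"turn":0},{"x":0,"y":0,"z":0.003,"turn":0}]' 0 7
```

```text
time_s: 17.32
tool_pos: [0.5006, -0.1674, 0.15]
tool_rot: [180.0, -0.0, 172.0]
force: [-0.5, 0.6, -4.1]
grip_width: 0.0241
grasp_force: 7.0
time_s: 17.82
tool_pos: [0.5011, -0.1675, 0.1477]
tool_rot: [180.0, 0.1, 172.0]
force: [-0.5, 0.6, 0.3]
grip_width: 0.0237
grasp_force: 7.0
```

```bash
python3 -m crank '[{"x":0,"y":0,"z":0.0007,"turn":0},{"x":0,"y":0,"z":0.0014,"turn":0},{"x":0,"y":0,"z":0.002,"turn":0},{"x":0,"y":0,"z":0.002,"turn":0}]' 0 7
python3 - <<'E'
from h import *
print(env.get_obs()["wrist_torque"])
s,js=snap("scene","s8")
# leg/body corner points: project an upright gauge's key points for a numeric check of the tilt
T=env.get_obs()["tool_pos"]; g=cv2.cvtColor(js,cv2.COLOR_BGR2HSV)
p=proj(s,[T,T-[0,0,.02]]);print("grip px",p)
x,y=p[0].astype(int); sub=js[y-10:y+50,x-30:x+35]; m=(g[...,1]<45)&(js.max(2)>110)
for k in blobs(m[y-10:y+60,x-30:x+35],50): print(cv2.boundingRect(k),cv2.contourArea(k))
E
```

```text
time_s: 18.32
tool_pos: [0.5027, -0.1677, 0.1473]
tool_rot: [180.0, 0.3, 172.0]
force: [-0.2, 0.8, 7.6]
grip_width: 0.0242
grasp_force: 7.0
[ 0.18219548 -0.01774665 -0.03027747]
grip px [[225.46928603 186.86585603]
 [226.06986635 192.23528419]]
(45, 45, 20, 25) 182.5
(0, 23, 12, 17) 114.5
(15, 19, 32, 39) 591.5
```

```bash
python3 -m crank '[{"x":0,"y":0,"z":-0.0015,"turn":0},{"x":0,"y":0,"z":-0.0015,"turn":0},{"x":0,"y":0,"z":-0.0015,"turn":0}]' 0.034 7
python3 -m crank '[{"x":0,"y":0,"z":0,"turn":0},{"x":0,"y":0,"z":0,"turn":0},{"x":0,"y":0,"z":0,"turn":0},{"x":0,"y":0,"z":0,"turn":0}]' 0 25
python3 - <<'E'
from h import *
o=env.get_obs();print(o["wrist_torque"],o["tool_pos"])
for n in("top","wrist"):
    c,im=snap(n,n+"9"); hsv=cv2.cvtColor(im,cv2.COLOR_BGR2HSV); b,g,r=[im[...,i].astype(int) for i in range(3)]
    P=proj(c,[[.5754,.0006,.048]])[0]; x,y=P.astype(int); w=70 if n=="wrist" else 25; print(n,P)
    m=np.zeros(r.shape,bool); sl=np.s_[max(y-w-20,0):y+w+20,max(x-w,0):x+w]; m[sl]=((hsv[...,1]>100)&(r<140))[sl]
    rect(c,m,.048,60)
    m[:]=0; m[sl]=((hsv[...,1]<75)&(r>140))[sl]
E
```

```text
time_s: 18.75
tool_pos: [0.5004, -0.1674, 0.1463]
tool_rot: [180.0, -0.0, 172.0]
force: [0.8, 0.1, 0.5]
grip_width: 0.0334
grasp_force: 0.0
time_s: 19.25
tool_pos: [0.5007, -0.1674, 0.1467]
tool_rot: [180.0, 0.0, 172.0]
force: [0.9, 0.6, -0.3]
grip_width: 0.004
grasp_force: 0.0
[-0.01599882 -0.02755523 -0.00091283] [ 0.50069906 -0.16742206  0.14665575]
top [287.58924704 193.33504087]
[574.2  -1.5] [ 31.7 109.8] 79.2 px [288. 194.]
wrist [504.60097583 282.04766609]
[656.8 -11.8] [68.9  6.2] 82.0 px [486. 369.]
[620.4 -14.1] [42.3 16. ] 79.9 px [487. 332.]
[550.1  -2.7] [46.9 67.9] 79.0 px [501. 253.]
```

The fingers closed on nothing. On release the gauge most likely rocked forward off a remaining tilt, which would put the handle ahead of the fingers. I'll raise the gripper and locate the gauge from masks.

```bash
python3 -m crank '[{"x":0,"y":0,"z":-0.02,"turn":0},{"x":0,"y":0,"z":-0.06,"turn":0},{"x":0,"y":0,"z":-0.11,"turn":0},{"x":-0.02,"y":0,"z":-0.15,"turn":0},{"x":-0.04,"y":0,"z":-0.17,"turn":0},{"x":-0.04,"y":0,"z":-0.17,"turn":0},{"x":-0.04,"y":0,"z":-0.17,"turn":0}]' 0.0 
python3 - <<'E'
from h import *
o=env.get_obs();print(o["tool_pos"],o["force"])
for n,P0 in(("wrist",[.52,-.17,.15]),("scene",[.52,-.17,.09]),("top",[.52,-.17,.09])):
    c,im=snap(n,n+"10"); hsv=cv2.cvtColor(im,cv2.COLOR_BGR2HSV); v=im.max(2)
    x,y=proj(c,[P0])[0].astype(int); w=70 if n=="wrist" else 40
    sl=np.s_[max(y-w,0):y+w,max(x-w,0):x+w]; print(n,"centre",x,y)
    for nm,q,th in(("dark",v<60,40),("grey",(hsv[...,1]<60)&(v>95),40)):
        m=np.zeros(v.shape,bool);m[sl]=q[sl]
        for k in blobs(m,th): print(nm,cv2.boundingRect(k),cv2.contourArea(k),[np.round(t,1) for t in cv2.minAreaRect(k)])
E
```

```text
time_s: 20.23
tool_pos: [0.5393, -0.173, 0.3153]
tool_rot: [180.0, -0.1, 172.0]
force: [-0.0, 0.5, -0.5]
grip_width: 0.0005
grasp_force: 0.0
[ 0.53926648 -0.17296358  0.31531706] [-0.04939926  0.51264497 -0.52976995]
wrist centre 281 178
dark (269, 170, 27, 35) 805.5 [array([282., 187.]), array([34., 26.]), np.float64(90.0)]
dark (213, 131, 11, 48) 258.0 [array([218. , 154.5]), array([47., 10.]), np.float64(90.0)]
grey (342, 169, 9, 79) 336.5 [array([346., 208.]), array([78.,  8.]), np.float64(90.0)]
grey (246, 142, 74, 62) 2406.5 [array([282.5, 172.5]), array([61., 73.]), np.float64(90.0)]
grey (211, 119, 5, 20) 46.0 [array([213. , 128.5]), array([ 4., 19.]), np.float64(0.0)]
scene centre 224 204
grey (184, 237, 11, 7) 50.5 [array([189., 240.]), array([ 6., 10.]), np.float64(90.0)]
grey (240, 217, 24, 27) 294.0 [array([256.7, 234.2]), array([14.8, 34.7]), np.float64(39.5)]
grey (184, 216, 18, 15) 99.0 [array([191.9, 224.1]), array([19.1, 10.6]), np.float64(21.8)]
grey (184, 184, 58, 52) 1434.0 [array([210.8, 208.7]), array([68.8, 35.2]), np.float64(33.7)]
top centre 341 206
grey (327, 195, 16, 21) 202.5 [array([334.5, 205. ]), array([20., 15.]), np.float64(90.0)]
grey (301, 169, 17, 60) 672.5 [array([309. , 198.5]), array([16., 59.]), np.float64(0.0)]
```

```bash
python3 - <<'E'
from h import *
c=imaging.get_calibration("wrist"); u=np.array([np.cos(np.radians(-8)),np.sin(np.radians(-8))]);v=np.array([-u[1],u[0]])
a=onz(c,[(282,204.5)],.17)[0];b=onz(c,[(282,170)],.115)[0]
print("front top->axis",a[:2]-.012*u,"rear bottom->axis",b[:2]+.012*u)
# width check at handle top, and leg/crossbar extent rows
e=onz(c,[(269,200),(296,200)],.17)[:,:2];print("handle width",np.linalg.norm(e[1]-e[0]))
f=onz(c,[(246,160),(320,160)],.072)[:,:2];print("bridge width",np.linalg.norm(f[1]-f[0]),f)
print("rear of bridge (legs x=-30, z .06):",onz(c,[(282,142)],.060)[0,:2]+.03*u)
im=cv2.imread("pics/wrist10.png"); m=np.zeros(im.shape[:2],bool); m[165:210,260:305]=(im.max(2)<60)[165:210,260:305]
print([ (r,np.flatnonzero(m[r])[[0,-1]]) for r in range(171,205,8)])
g=cv2.cvtColor(im,cv2.COLOR_BGR2HSV); m[:]=0; m[135:205,235:335]=((g[...,1]<60)&(im.max(2)>95))[135:205,235:335]
print([ (r,np.flatnonzero(m[r])[[0,-1]]) for r in range(144,200,8)])
rel([a[0]-.012*u[0],a[1]-.012*u[1],.147],172)
E
```

```text
front top->axis [ 0.52702202 -0.17047839] rear bottom->axis [ 0.52965627 -0.1707889 ]
handle width 0.023665748099132126
bridge width 0.08398717244388627 [[ 0.50790879 -0.20893719]
 [ 0.51959385 -0.12576686]]
rear of bridge (legs x=-30, z .06): [ 0.5244335  -0.16999544]
[(171, array([272, 291])), (179, array([270, 294])), (187, array([269, 295])), (195, array([269, 294])), (203, array([271, 293]))]
[(144, array([249, 315])), (152, array([246, 319])), (160, array([246, 319])), (168, array([246, 319])), (176, array([246, 318])), (184, array([247, 318])), (192, array([247, 318]))]
shift [0.0121 0.0006 0.1686] turn -0.0005 pos [ 0.5393 -0.1729  0.3155] rot [ 1.7998e+02 -1.2000e-01  1.7197e+02] t 20.38
```

The gauge stands upright and square on the bench at (0.527, -0.171): handle 23.7 mm and bridge 84 mm wide, both as specified. Regrip it.

```bash
python3 -m crank '[{"x":0.006,"y":0.0005,"z":0.01,"turn":0},{"x":0.012,"y":0.0005,"z":0.05,"turn":0},{"x":0.012,"y":0.0005,"z":0.09,"turn":0},{"x":0.012,"y":0.0005,"z":0.13,"turn":0},{"x":0.012,"y":0.0005,"z":0.155,"turn":0},{"x":0.012,"y":0.0005,"z":0.166,"turn":0},{"x":0.012,"y":0.0005,"z":0.169,"turn":0},{"x":0.012,"y":0.0005,"z":0.169,"turn":0}]' 0.055
python3 -m crank '[{"x":0,"y":0,"z":0,"turn":0},{"x":0,"y":0,"z":0,"turn":0},{"x":0,"y":0,"z":0,"turn":0},{"x":0,"y":0,"z":0,"turn":0},{"x":0,"y":0,"z":0,"turn":0}]' 0 30
```

```text
time_s: 21.38
tool_pos: [0.5289, -0.171, 0.1485]
tool_rot: [180.0, 0.1, 172.0]
force: [-0.4, -0.9, -1.0]
grip_width: 0.0546
grasp_force: 0.0
time_s: 22.0
tool_pos: [0.5286, -0.171, 0.1477]
tool_rot: [-180.0, 0.0, 172.0]
force: [0.6, -0.0, -0.4]
grip_width: 0.0234
grasp_force: 30.0
```

```bash
python3 -m crank '[{"x":0,"y":0,"z":-0.01,"turn":0},{"x":0,"y":0,"z":-0.035,"turn":0},{"x":0,"y":0,"z":-0.07,"turn":0},{"x":0,"y":0,"z":-0.1,"turn":0},{"x":0,"y":0,"z":-0.11,"turn":0},{"x":0,"y":0,"z":-0.11,"turn":0}]' 0 30
python3 - <<'E'
from h import *
rel([.576,.0005,.258],168.9); o=env.get_obs(); print(o["force"],o["wrist_torque"],o["grip_width"])
E
```

```text
time_s: 22.75
tool_pos: [0.5284, -0.1707, 0.2575]
tool_rot: [180.0, -0.0, 172.0]
force: [-0.1, 0.6, -4.4]
grip_width: 0.0238
grasp_force: 30.0
shift [-0.0233  0.1762 -0.0005] turn 0.054 pos [ 0.5284 -0.1707  0.2575] rot [179.99  -0.   172.  ] t 22.75
[-0.07297956  0.57123001 -4.42521581] [-0.06308549 -0.01189577  0.06073424] 0.023779859549310507
```

```bash
python3 -m crank '[{"x":-0.003,"y":0.02,"z":0,"turn":0.01},{"x":-0.007,"y":0.05,"z":0,"turn":0.02},{"x":-0.011,"y":0.085,"z":0,"turn":0.03},{"x":-0.016,"y":0.12,"z":0,"turn":0.04},{"x":-0.02,"y":0.15,"z":0,"turn":0.05},{"x":-0.022,"y":0.168,"z":0,"turn":0.054},{"x":-0.023,"y":0.175,"z":0,"turn":0.054},{"x":-0.0233,"y":0.176,"z":0,"turn":0.054},{"x":-0.0233,"y":0.176,"z":0,"turn":0.054},{"x":-0.0233,"y":0.176,"z":0,"turn":0.054}]' 0 30
python3 - <<'E'
from h import *
rel([.576,.0005,.1677],168.9)
c,im=snap("wrist","w11"); hsv=cv2.cvtColor(im,cv2.COLOR_BGR2HSV)
u=np.array([np.cos(np.radians(-11.1)),np.sin(np.radians(-11.1))]);v=np.array([-u[1],u[0]]);t=env.get_obs()["tool_pos"][:2]
P=proj(c,[[.522,.011,.048],[.576,.0005,.048]]);print("expected bar -x end px",P)
x,y=P[0].astype(int); b=im.astype(int); m=np.zeros(im.shape[:2],bool)
sl=np.s_[y-40:y+60,x-50:x+50]; m[sl]=((hsv[...,1]>100)&(b[...,2]<150)&(b[...,2]>40))[sl]
for k in blobs(m,60):
    q=onz(c,k.reshape(-1,2),.048)[:,:2]-t; print(cv2.boundingRect(k),"along",(q@u).min(),(q@u).max(),"across",(q@v).min(),(q@v).max())
E
```

```text
time_s: 24.0
tool_pos: [0.576, -0.0011, 0.2578]
tool_rot: [-180.0, 0.0, 168.8]
force: [-0.3, -0.2, -3.8]
grip_width: 0.0239
grasp_force: 30.0
shift [0.0003 0.0016 0.0901] turn -0.0019 pos [ 0.576  -0.0011  0.2578] rot [-1.7999e+02  2.0000e-02  1.6879e+02] t 24.0
expected bar -x end px [[282.75582224 135.22337461]
 [282.87370769 188.24787366]]
(269, 137, 30, 54) along -0.053524908528865406 0.0016599972279107101 across -0.013434644648429354 0.017343093972074376
```

```bash
python3 -m crank '[{"x":0,"y":0.0017,"z":0.01,"turn":0},{"x":-0.001,"y":0.0017,"z":0.03,"turn":0},{"x":-0.001,"y":0.0017,"z":0.05,"turn":0},{"x":-0.001,"y":0.0017,"z":0.065,"turn":0},{"x":-0.001,"y":0.0017,"z":0.075,"turn":0},{"x":-0.001,"y":0.0017,"z":0.082,"turn":0},{"x":-0.001,"y":0.0017,"z":0.086,"turn":0},{"x":-0.001,"y":0.0017,"z":0.088,"turn":0},{"x":-0.001,"y":0.0017,"z":0.088,"turn":0}]' 0 30
python3 -m crank '[{"x":0,"y":0,"z":0.0006,"turn":0},{"x":0,"y":0,"z":0.0012,"turn":0},{"x":0,"y":0,"z":0.0018,"turn":0},{"x":0,"y":0,"z":0.0018,"turn":0}]' 0 30
```

```text
time_s: 25.18
tool_pos: [0.5775, 0.0017, 0.1699]
tool_rot: [180.0, 0.0, 168.9]
force: [-0.6, 0.6, -2.2]
grip_width: 0.0241
grasp_force: 30.0
time_s: 25.68
tool_pos: [0.5776, 0.0017, 0.1679]
tool_rot: [180.0, 0.0, 168.9]
force: [-0.1, -0.0, -3.4]
grip_width: 0.0237
grasp_force: 30.0
```

```bash
python3 -m crank '[{"x":0,"y":0,"z":0.0004,"turn":0},{"x":0,"y":0,"z":0.0008,"turn":0},{"x":0,"y":0,"z":0.0008,"turn":0}]' 0 30
python3 -m crank '[{"x":0,"y":0,"z":0.0003,"turn":0},{"x":0,"y":0,"z":0.0006,"turn":0},{"x":0,"y":0,"z":0.0006,"turn":0}]' 0 30
```

```text
time_s: 26.05
tool_pos: [0.5776, 0.0016, 0.1677]
tool_rot: [180.0, 0.0, 168.9]
force: [-2.2, 0.0, 2.2]
grip_width: 0.024
grasp_force: 30.0
time_s: 26.42
tool_pos: [0.5777, 0.0016, 0.1677]
tool_rot: [180.0, 0.1, 168.9]
force: [-4.4, 0.0, 7.3]
grip_width: 0.0237
grasp_force: 30.0
```

Both legs are on the marble, at the expected TCP height of 0.1677. Ease back, release, retreat straight up and check.

```bash
python3 -m crank '[{"x":0,"y":0,"z":-0.0004,"turn":0},{"x":0,"y":0,"z":-0.0006,"turn":0},{"x":0,"y":0,"z":-0.0006,"turn":0}]' 0 12
python3 -m crank '[{"x":0,"y":0,"z":0,"turn":0},{"x":0,"y":0,"z":0,"turn":0},{"x":0,"y":0,"z":0,"turn":0},{"x":0,"y":0,"z":0,"turn":0}]' 0.05
python3 -m crank '[{"x":0,"y":0,"z":-0.01,"turn":0},{"x":0,"y":0,"z":-0.04,"turn":0},{"x":0,"y":0,"z":-0.08,"turn":0},{"x":0,"y":0,"z":-0.12,"turn":0},{"x":0,"y":0,"z":-0.15,"turn":0},{"x":-0.02,"y":0,"z":-0.16,"turn":0},{"x":-0.02,"y":0,"z":-0.16,"turn":0},{"x":-0.02,"y":0,"z":-0.16,"turn":0}]' 0.05
python3 - <<'E'
from h import *
c,im=snap("wrist","w12"); hsv=cv2.cvtColor(im,cv2.COLOR_BGR2HSV); t=np.array([.5777,.0016])
u=np.array([np.cos(np.radians(-11.1)),np.sin(np.radians(-11.1))]);v=np.array([-u[1],u[0]])
x,y=proj(c,[[*t,.19]])[0].astype(int); m=np.zeros(im.shape[:2],bool); sl=np.s_[max(0,y-60):y+45,x-50:x+50]; m[sl]=(im.max(2)<60)[sl]
for k in blobs(m,150):
    bx=cv2.boundingRect(k); cx=bx[0]+bx[2]/2-.5
    a=onz(c,[(cx,bx[1]+bx[3]-.5)],.19)[0,:2]-.012*u-t; b=onz(c,[(cx,bx[1])],.135)[0,:2]+.012*u-t
    e=onz(c,[(bx[0],bx[1]+bx[3]-5),(bx[0]+bx[2],bx[1]+bx[3]-5)],.19)
    print("dark",bx,"axis from top edge",a@np.c_[u,v],"from foot edge",b@np.c_[u,v],"width",np.linalg.norm(e[1]-e[0]))
b_=im.astype(int);m[:]=0; P=proj(c,[[*(t-.05*u),.048]])[0].astype(int); s2=np.s_[max(0,P[1]-40):P[1]+40,P[0]-45:P[0]+45]
m[s2]=((hsv[...,1]>100)&(b_[...,2]<150)&(b_[...,2]>40))[s2]
for k in blobs(m,60):
    q=onz(c,k.reshape(-1,2),.048)[:,:2]-t; print("bar",cv2.boundingRect(k),"along",(q@u).min(),(q@u).max(),"across",(q@v).min(),(q@v).max())
E
```

```text
time_s: 26.8
tool_pos: [0.5777, 0.0016, 0.1677]
tool_rot: [180.0, 0.1, 168.9]
force: [-3.5, -1.7, 5.6]
grip_width: 0.0239
grasp_force: 12.0
time_s: 27.3
tool_pos: [0.5774, 0.0017, 0.1669]
tool_rot: [180.0, -0.0, 168.9]
force: [-0.5, 0.2, -0.0]
grip_width: 0.0487
grasp_force: 0.0
time_s: 28.3
tool_pos: [0.5963, -0.0021, 0.3265]
tool_rot: [-180.0, -0.1, 168.9]
force: [-0.2, 0.9, -0.6]
grip_width: 0.0499
grasp_force: 0.0
dark (268, 162, 28, 37) axis from top edge [-0.00105734  0.00010245] from foot edge [-6.66234974e-05  5.18371395e-05] width 0.023656659784422673
dark (271, 131, 23, 12) axis from top edge [-0.04777256  0.00050386] from foot edge [-0.02978525  0.0005294 ] width 0.018537284351888266
bar (268, 117, 26, 25) along -0.05326246216983311 -0.025080082545090053 across -0.016274661679107027 0.013985299652641456
```

The gauge stands upright, within 1 mm of where I released it, and the bar is centred beneath it to about 2–3 mm. Handing in.

```bash
python3 -c "
from cell import env
print(env.sign_off())"
```

```text
the job is handed in; nothing more can be done
None
```

The flat bar sits in the middle of the marble plate with the gauge standing upright astride it, handed in at about 28 s; on the way the gauge rocked upright onto the bench during a release and had to be regripped, and the 28 mm reading itself was never read, only inferred from the final positions.

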